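Set a brake pad gap with the knurled adjuster wheel

ROBOT

A 6-joint arm with a two-finger parallel gripper is mounted at the origin on the work surface; the furniture and walls round the work are solid. World frame = base frame: x ahead of the robot, y to its left, z up, the work surface at z = 0. Lengths are in m, angles in rad, forces in N, time in s.
With the tool pointing down it reaches from about 0.275 to 0.725 m from the base axis. Payload 15.9 kg.
Tool frame: the origin (TCP) lies on the centre line of the jaws, within the pads' length; the fingertips stand nose_length ahead of it and the grasp point (between the pads) lies 11 mm behind it (nose_length is the distance from the TCP to the fingertips, in m); z points along the fingers, y is the direction in which the jaws open and shut (so a half turn about z gives the same grasp; the last joint's range is limited). The gripper opens to 85 mm and grips with 20 to 120 N. Pads are 22 mm wide; open, the fingers measure 114 mm over their backs; the gripper's body (76 mm by 85 mm) begins 54 mm behind the grasp point. The pads swing forward as they close: fully open they stand 13 mm farther back than shut.
Start: joints at [1.155, 0.213, -0.034, 1.323, 0, 1.571], TCP at [0.202, 0.457, 0.217] pointing down, gripper open.
Joint ranges: [-2.98, 2.98], [-0.74, 1.72], [-1.14, 1.35], [-2.1, 2.04], [-1.57, 1.44], [-3.14, 3.14]. Speed limits (rad/s): [1.89, 1.89, 2.39, 2.57, 3.14, 3.14].

INTERFACE

Orientations are given as a 3x3 rotation matrix whose columns are the frame's x, y, z axes.
In Python, from workcell import * gives the robot as it stands.
- The arm moves only by the tool drive_tool, never from a script. Its argument "commands" is one flat list of numbers, 5 for each row, row after row: the closure in counts, from 0 (fully open) to 255 (shut), then the shift along the tool's x, y, z in m, then the turn about the tool's z in rad. A call has 1 to 10 rows; each row shifts and turns the commanded pose from where the row before left it, along the tool's axes as they then stand; what a row does not reach is not made up. A row lasts 1/10 s, in which the tool goes at most 50 mm and 8.59 degrees, less where a joint would pass 70% of its speed; a pose out of reach is approached as far as the arm can. A call with a gripper value outside its range is refused whole. The fingers move at their own pace and stop on an object; "force" is the grip in N (left out, the last holds). Time passes only in rows, so rows that do not move let the fingers close. It gives the time, the measured TCP pose, the force and the opening at its end, in the units of the state.
- observe(): the state, without advancing time (a new reading comes with each control period).
- grab_frame(name): name is "scene" or "side" or "wrist"; returns the picture (480x640x3 uint8, red, green, blue); there is no depth.
- camera_params(name): a dict with "camera_matrix" (3x3 intrinsics, pixels), "dist" ([k1, k2, p1, p2, k3] as OpenCV has them; the pictures are not rectified), "world_from_camera" (4x4, takes a point from camera to world coordinates). Camera axes: x right, y down, z forward; pixel columns grow to the right and rows downward; lengths in m; the calibration is good to about 2 mm. A picture is of the moment at which its call begins: read the wrist's pose just before it. camera_params takes no time and is no camera call; for the wrist camera it gives the pose at the moment of the call.
- job_done(): hands the job in, once; it reports no verdict.
The state is a dict: "clock": time; "q": joint angles; "joint_velocities": joint speeds; "joint_torque": joint torques, N m; "tcp_pos": TCP position; "tool_rot": TCP orientation; "ft_force": force on the tool from outside, world axes, zero at the start; "moment": the same for the moment, N m; "opening": opening from 0.0 (shut) to 1.0 (fully open).
Only numpy, scipy, OpenCV 4.12 (cv2) and the standard library are available. Lean on these libraries where they do the work, as an engineer would, in place of code of your own. Each camera call takes 0.05 s, during which the arm holds its last target. There are 200 camera calls.

TASK

Set the brake pad on the setting stand: roll the knurled adjuster wheel under a fingertip, stroke by stroke, until the pad has closed up on the disc far enough for its index finger to line up with the gauge mark, then take the hand away. Move the pad only by the wheel: do not push the pad carrier or the gauge collar, and leave the parts lying around where they are.

Things in the scene. Friction and masses are not known exactly. Their poses are not given: they have to be found in the camera images.
- setting_stand: Brake pad setting stand, fixed to the bench: dark base plate 124 (x) x 280 (y) x 12 mm; origin: centre of its underside. Its y axis runs along the stand from the disc (fixed upright steel plate, 70 mm high, face at y = -110 mm) to the wheel (axle at y = +80 mm); its x axis points away from the gauge rail. Turned by up to 0.35 rad.
- knurled_wheel: Knurled steel wheel, radius 36 mm over its 36 fine ribs (1.5 mm high), 28 mm wide, upright on a level axle along the stand's x, 50 mm above the bench; origin at its centre. Turning stiff (2 N at the rim), it stays where left. Dragging its top toward the disc (stand's -y) moves the pad toward the disc, the other way opens it: 1 mm of pad per 3 mm of rim (12 mm per radian).
- wheel_top (a point): Highest point of the wheel's rim, midway across its width, 86 mm above the bench and 25 mm above the two cheeks that carry the wheel; fixed to the stand, axes as the stand's. The wheel does not give under a press from above; 5 to 20 N of press rolls it under a fingertip without slip.
- pad_carrier: Brake pad on its sliding carrier between wheel and disc: upright plate 62 mm wide (stand's x), 20 mm thick, top 60 mm above the bench, on two guide bars. It slides along the stand's y only, about 68 mm, and starts in the open part of this. Origin 12 mm behind the lining's front face. Not to be pushed.
- pad_index (a point): Outer end of the pad carrier's index finger: a 4 mm thick steel finger that sticks out sideways toward the gauge rail (stand's -x), 43 mm above the bench; axes as the stand's.
- gauge_mark (a point): Gauge mark: inner top edge of the 4 mm thick upright blade on the gauge collar, a small block on the steel rail along the stand's -x edge; 43 mm above the bench, axes as the stand's. The pad is set when index finger and blade lie end to end in one line: same y in the stand's frame (2 mm apart in x). At the start the mark is 12 to 54 mm nearer the disc.
- hub_sleeve: Loose steel sleeve, 50 mm across, 60 mm tall, standing behind the stand; origin under its centre. Leave alone.
- nut_m20: Loose steel nut, 30 x 34 x 16 mm, beside the stand; origin under its centre. Leave alone.
- coil_spring: Loose coil spring, 33 mm across, 66 mm tall, standing behind the stand; origin under its centre. Leave alone.
- tray_bearing_2: Loose ball bearing, 52 mm across, 15 mm high, lying in front of the stand; origin under its centre. Leave alone.
- piston_a: Loose engine piston, 68 mm across, 76 mm tall, standing to the right of the stand; origin under its centre. Leave alone.

How it is judged:
By the outcome, as a careful person would: the job done as asked, in the order asked, and still so for the second after the job is handed in, with the robot touching nothing.
It also fails if it takes over 72 s, if anything falls off the work surface, if the arm or the gripper's body presses on something with over 40 N, if the wrist force passes 120 N, or if a joint passes its speed limit or range.

## Working session

There is one attempt and no reset: what is moved stays moved. The work goes in short steps, Python scripts to look and compute and a tool call to move; the robot and the scene stay as the last step left them, time stands still between calls to the robot, and variables do not carry over. Pictures are saved under pics/ and viewed, and the job is handed in when it is done.

Besides the shell and the picture viewer there is one more tool, called after "Call:" by a JSON object that holds its "fn" and its "kwargs", one argument or row to a line. drive_tool: Moves the arm, as the interface text tells. Its arguments: {"type":"object","properties":{"commands":{"type":"array","items":{"type":"number"}},"force":{"type":"number"}},"required":["commands"]}

```bash
ls; mkdir -p pics
python3 - <<'E'
from workcell import *
import cv2
s=observe();print(s)
for n in("scene","side","wrist"):
    p=camera_params(n);print(n,p)
    cv2.imwrite(f"pics/{n}0.png",grab_frame(n)[:,:,::-1])
E
```

```text
pics
{'clock': 0.0, 'q': array([ 1.15497660e+00,  2.13373843e-01, -3.50466730e-02,  1.32351182e+00,
       -7.22771588e-06,  1.57082729e+00]), 'joint_velocities': array([ 0.00011955, -0.00193087,  0.00028284, -0.00093411,  0.00049679,
       -0.00148174]), 'joint_torque': array([ 3.99817567e-03, -6.86161423e+01,  4.87122989e+01,  1.74026523e-02,
        4.44903590e-04, -1.41310281e-05]), 'tcp_pos': array([0.201828  , 0.45706533, 0.21691227]), 'tool_rot': array([[-9.14773003e-01,  4.03968004e-01, -4.52269336e-04],
       [ 4.03968257e-01,  9.14772409e-01, -1.04212806e-03],
       [-7.26288287e-06, -1.13601307e-03, -9.99999355e-01]]), 'ft_force': array([ 0.78559177, -0.20441174, -0.58190912]), 'moment': array([ 0.01046371,  0.00202183, -0.01254274]), 'opening': 1.0020977152013573}
scene {'camera_matrix': array([[518.02328768,   0.        , 328.3739571 ],
       [  0.        , 518.02328768, 241.78917171],
       [  0.        ,   0.        ,   1.        ]]), 'dist': array([0.01347248, 0.        , 0.        , 0.        , 0.        ]), 'world_from_camera': array([[-0.87578296, -0.19992441,
[... 658 characters left out ...]
824,  0.68643488],
       [ 0.        ,  0.        ,  0.        ,  1.        ]])}
wrist {'camera_matrix': array([[371.22051955,   0.        , 317.3685837 ],
       [  0.        , 371.22051955, 242.87891974],
       [  0.        ,   0.        ,   1.        ]]), 'dist': array([0.01847644, 0.        , 0.        , 0.        , 0.        ]), 'world_from_camera': array([[ 4.03072192e-01,  8.78306918e-01,  2.57118195e-01,
         1.36178979e-01],
       [ 9.15168088e-01, -3.86707570e-01, -1.13686525e-01,
         4.86784294e-01],
       [-4.22108878e-04,  2.81130244e-01, -9.59669531e-01,
         3.74110226e-01],
       [ 0.00000000e+00,  0.00000000e+00,  0.00000000e+00,
         1.00000000e+00]])}
```

View pics/scene0.png

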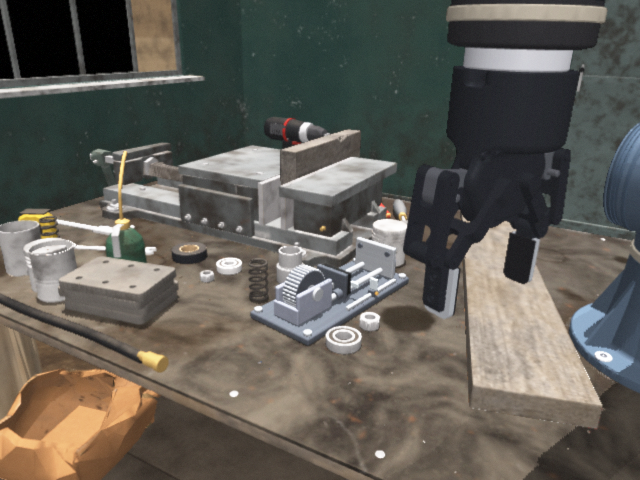

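View pics/side0.png

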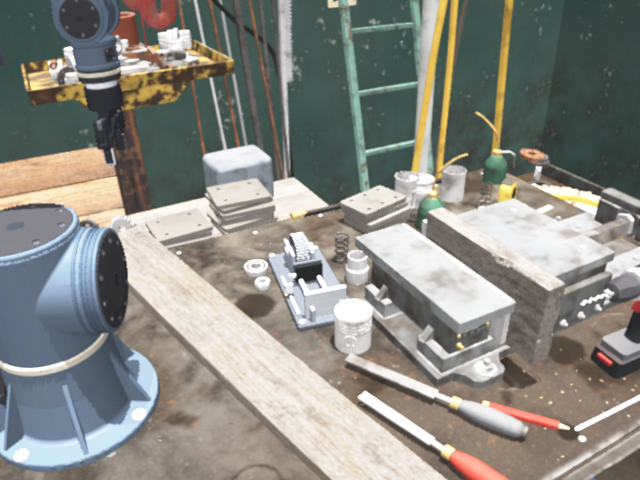

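View pics/wrist0.png

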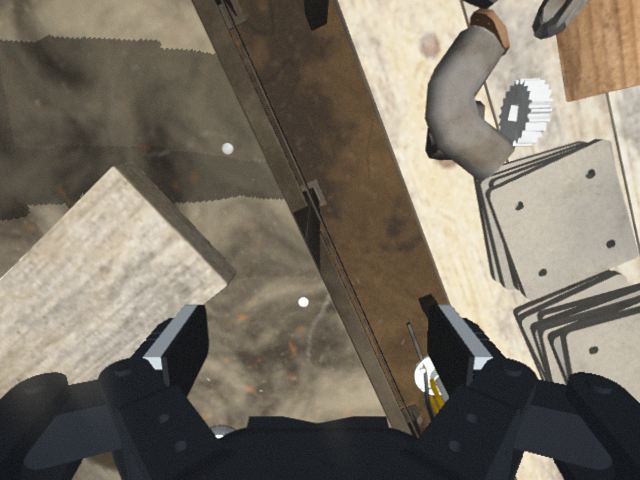

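The scene view shows the stand, with its wheel near (300,285) and the disc near (375,255). The side view has the wheel near (300,245) and the disc near (320,300). I'll zoom in on both.

Run:
```python
import cv2
a=cv2.imread('pics/scene0.png')[225:355,240:420];cv2.imwrite('pics/sc.png',cv2.resize(a,None,fx=4.4,fy=4.4,interpolation=2))
a=cv2.imread('pics/side0.png')[220:340,235:385];cv2.imwrite('pics/si.png',cv2.resize(a,None,fx=5,fy=5,interpolation=2))
```

```text
(no output)
```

View pics/sc.png

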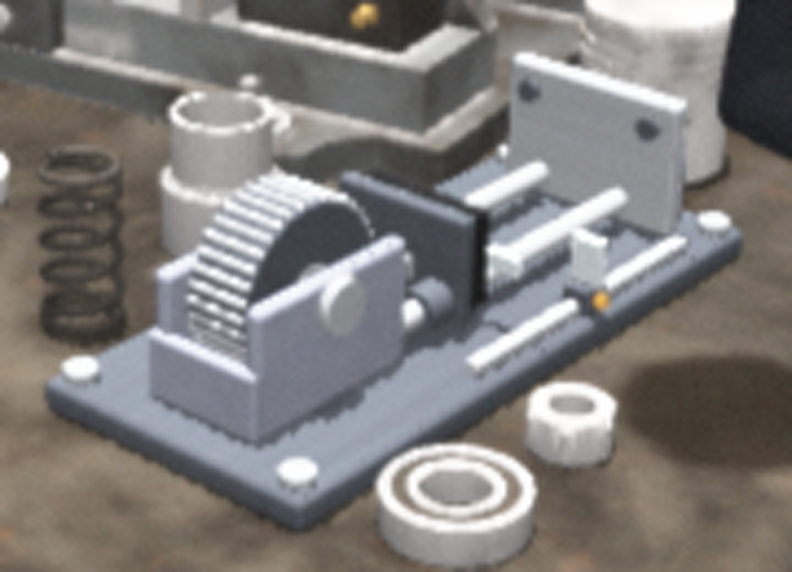

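View pics/si.png

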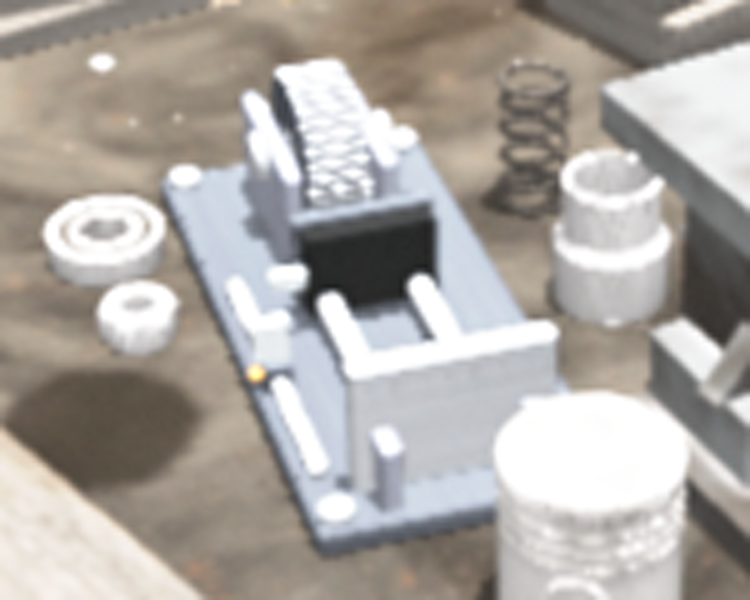

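```bash
cat > h.py <<'E'
from workcell import *
import numpy as np, cv2
from scipy.optimize import least_squares
def proj(p,P):
    T=np.linalg.inv(p["world_from_camera"]);r,_=cv2.Rodrigues(T[:3,:3])
    return cv2.projectPoints(np.float64(P).reshape(-1,1,3),r,T[:3,3],p["camera_matrix"],p["dist"])[0].reshape(-1,2)
def ray(p,uv,z):
    n=cv2.undistortPoints(np.float64([[uv]]),p["camera_matrix"],p["dist"])[0,0]
    M=p["world_from_camera"];d=M[:3,:3]@[n[0],n[1],1];o=M[:3,3]
    return o+d*(z-o[2])/d[2]
def w(s,P):
    c,n=np.cos(s[2]),np.sin(s[2]);P=np.float64(P).reshape(-1,3)
    return P@np.array([[c,-n,0],[n,c,0],[0,0,1]]).T+[s[0],s[1],0]
def inv(s,P):
    c,n=np.cos(s[2]),np.sin(s[2])
    return (np.float64(P).reshape(-1,3)-[s[0],s[1],0])@np.array([[c,-n,0],[n,c,0],[0,0,1]])
E
python3 - <<'E'
from h import *
sc,si=camera_params("scene"),camera_params("side")
f=lambda u,v:(240+u/4.4,225+v/4.4)
g=lambda u,v:(235+u/5,220+v/5)
L=np.array;
A=[(-.062,.14,.012),(.062,.14,.012),(-.062,-.14,.012)]
ua=L([f(298,505),f(48,390),f(742,238)])
B=[(-.062,.14,.012),(-.062,-.14,.012)]
ub=L([g(165,183),g(320,540)])
for p,u in((sc,ua),(si,ub)): print([ray(p,x,.012).round(4) for x in u])
r=lambda s:np.r_[(proj(sc,w(s,A))-ua).ravel(),(proj(si,w(s,B))-ub).ravel()]
best=min((least_squares(r,[.45,.1,t]) for t in L([0,1.57,3.14,-1.57])),key=lambda o:o.cost)
s=best.x;print(s,best.fun.round(1));np.save('s.npy',s)
print('top',w(s,[0,.08,.086]))
for n,p,q in(('idx',sc,f(497,250)),('blade',sc,f(590,240)),('idx',si,g(280,270)),('blade',si,g(272,318))):
    print(n,inv(s,ray(p,q,.043)).round(4))
print(proj(sc,w(s,[0,.08,.086])),proj(si,w(s,[0,.08,.086])))
E
```

```text
[array([0.4646, 0.2627, 0.012 ]), array([0.5792, 0.2446, 0.012 ]), array([ 0.4108, -0.0034,  0.012 ])]
[array([0.4646, 0.2506, 0.012 ]), array([ 0.4128, -0.0185,  0.012 ])]
[0.49982341 0.11240669 6.10279647] [ 0.9 -0.3 -1.3 -2.6  0.6 -2.6 -2.1 -2.  -0.6 -1.4]
top [[0.51417637 0.19110861 0.086     ]]
idx [[-0.0345 -0.0019  0.043 ]]
blade [[-0.0557 -0.0324  0.043 ]]
idx [[-0.0389 -0.0046  0.043 ]]
blade [[-0.0511 -0.0379  0.043 ]]
[[304.49764259 267.71756809]] [[297.23796272 234.1844719 ]]
```

The stand sits at about (0.500, 0.112) with yaw -0.18, and the mark is roughly 32 mm ahead of the finger. Next I align the tool with the stand, shut the gripper and move above the wheel.

Call:
{"fn": "drive_tool", "kwargs": {
  "commands": [255,0,0,0,-0.1175,255,0,0,0,-0.1175,255,-0.035,-0.02,0,0,255,-0.035,-0.02,0,0,255,-0.035,-0.02,0,0,255,-0.035,-0.02,0,0,255,-0.035,-0.02,0,0,255,-0.035,-0.02,0,0,255,-0.035,-0.02,0,0,255,-0.035,-0.02,0,0],
  "force": 80
}}

```text
clock: 1.15
tcp_pos: [0.4496, 0.2483, 0.2173]
tool_rot: [[-0.984, 0.18, -0.0], [0.18, 0.984, -0.0], [0.0, -0.0, -1.0]]
ft_force: [-0.4, 1.2, -0.4]
opening: 0.001
```

Call:
{"fn": "drive_tool", "kwargs": {
  "commands": [255,-0.035,-0.02,0,0,255,-0.038,-0.018,0,0,255,0,0,0.02,0,255,0,0,0,0]
}}

```text
clock: 1.55
tcp_pos: [0.5131, 0.1979, 0.195]
tool_rot: [[-0.983, 0.182, -0.004], [0.182, 0.983, -0.001], [0.003, -0.002, -1.0]]
ft_force: [-1.8, -1.1, 0.8]
opening: 0.004
```

Run:
```python
from h import *
print(observe()['tcp_pos'],camera_params("wrist"))
for n in("wrist","scene"): cv2.imwrite(f"pics/{n}1.png",grab_frame(n)[:,:,::-1])
```

```text
[0.51308519 0.1979423  0.19503119] {'camera_matrix': array([[371.22051955,   0.        , 317.3685837 ],
       [  0.        , 371.22051955, 242.87891974],
       [  0.        ,   0.        ,   1.        ]]), 'dist': array([0.01847644, 0.        , 0.        , 0.        , 0.        ]), 'world_from_camera': array([[ 0.18068576,  0.94484507,  0.27316745,  0.44303122],
       [ 0.98353957, -0.17312447, -0.05174772,  0.21184456],
       [-0.00160161,  0.27802107, -0.96057364,  0.35240011],
       [ 0.        ,  0.        ,  0.        ,  1.        ]])}
```

View pics/wrist1.png

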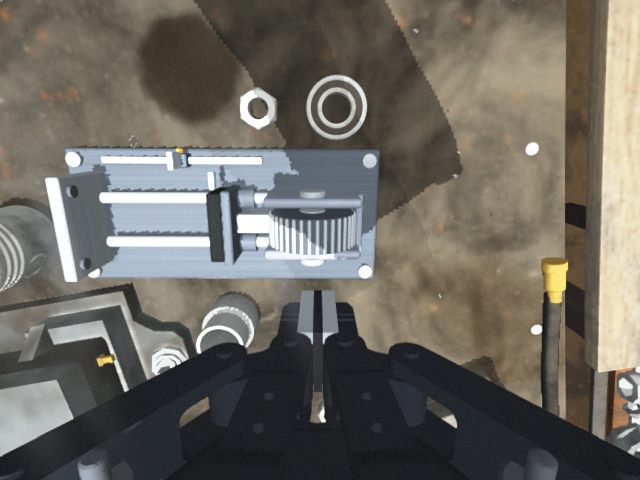

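View pics/scene1.png

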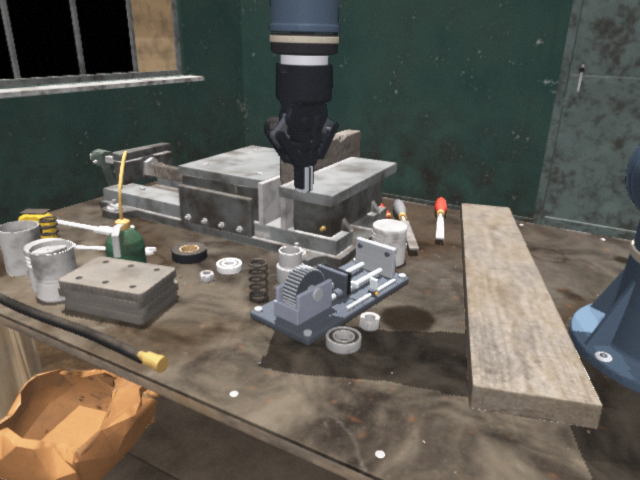

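The wrist view shows the whole stand from above: wheel about (312,235), index finger about (211,178), blade about (177,160). I'll zoom in and refit.

Run:
```python
import cv2
a=cv2.imread('pics/wrist1.png')[140:290,40:390];cv2.imwrite('pics/w1z.png',cv2.resize(a,None,fx=2.2,fy=2.2,interpolation=2))
a=cv2.imread('pics/wrist1.png')[145:205,150:250];cv2.imwrite('pics/w1y.png',cv2.resize(a,None,fx=8,fy=8,interpolation=2))
```

```text
(no output)
```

View pics/w1z.png

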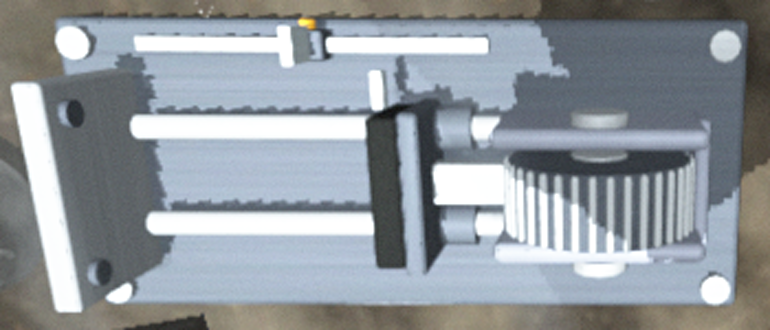

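View pics/w1y.png

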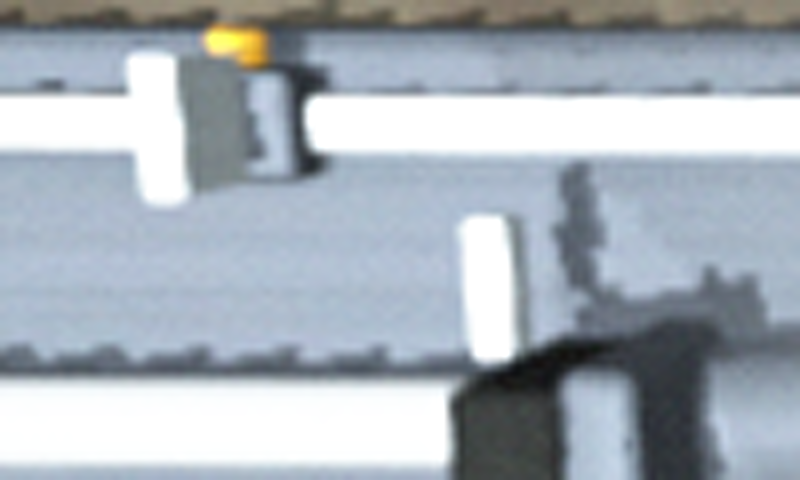

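Run:
```python
from h import *
p=camera_params("wrist");s0=np.load('s.npy')
f=lambda u,v:np.array((40+u/2.2,140+v/2.2))
A=[(-.062,.14,.012),(.062,.14,.012),(-.062,-.14,.012)]
u=np.array([f(743,23),f(734,302),f(59,22)])
o=least_squares(lambda s:(proj(p,w(s,A))-u).ravel(),s0);s=o.x
print(s,o.fun.round(1));np.save('s.npy',s)
b=inv(s,ray(p,(170.6,170),.043));i=inv(s,ray(p,(210.8,172),.043));print(b,i,i-b)
T=observe()['tcp_pos'];R=observe()['tool_rot']
print('tcp in stand',inv(s,T),'tool x',np.arctan2(R[1,0],R[0,0])-s[2],'top',w(s,[0,.08,.086]))
print(proj(p,w(s,[0,.08,.086])))
```

```text
[0.5018145  0.1164094  6.10811545] [ 1.7 -1.   0.5  1.5 -2.1  0.2]
[[-0.04742455 -0.03657508  0.043     ]] [[-0.0457269  -0.00368925  0.043     ]] [[0.00169765 0.03288583 0.        ]]
tcp in stand [[-0.00352059  0.08346665  0.19738108]] tool x -3.1471225573383053 top [[0.51574866 0.19518655 0.086     ]]
[[311.7796772  238.87042079]]
```

Call:
{"fn": "drive_tool", "kwargs": {
  "commands": [255,-0.0035,0.012,0.03,0,255,0,0,0.03,0,255,0,0,0.015,0,255,0,0,0,0,255,0,0,0,0]
}}

```text
clock: 2.15
tcp_pos: [0.5192, 0.211, 0.1237]
tool_rot: [[-0.984, 0.179, 0.001], [0.179, 0.984, 0.0], [-0.001, 0.001, -1.0]]
ft_force: [0.5, -0.2, 0.4]
opening: -0.003
```

Call:
{"fn": "drive_tool", "kwargs": {
  "commands": [255,0,-0.003,0.008,0,255,0,0,0.003,0,255,0,0,0.002,0,255,0,0,0,0]
}}

```text
clock: 2.55
tcp_pos: [0.5186, 0.2073, 0.1094]
tool_rot: [[-0.984, 0.18, -0.0], [0.18, 0.984, -0.0], [0.0, -0.0, -1.0]]
ft_force: [-0.2, -0.6, 0.9]
opening: 0.0
```

Call:
{"fn": "drive_tool", "kwargs": {
  "commands": [255,0,0,0.002,0,255,0,0,0.002,0,255,0,0,0.001,0,255,0,0,0,0]
}}

```text
clock: 2.95
tcp_pos: [0.5186, 0.2073, 0.1043]
tool_rot: [[-0.984, 0.18, -0.0], [0.18, 0.984, -0.0], [0.0, -0.0, -1.0]]
ft_force: [0.3, 0.5, 0.3]
opening: 0.002
```

Call:
{"fn": "drive_tool", "kwargs": {
  "commands": [255,0,0,0.002,0,255,0,0,0.001,0,255,0,0,0,0]
}}

```text
clock: 3.25
tcp_pos: [0.5186, 0.2073, 0.1012]
tool_rot: [[-0.984, 0.18, -0.0], [0.18, 0.984, -0.0], [0.0, -0.0, -1.0]]
ft_force: [0.3, 0.2, 0.3]
opening: 0.001
```

Call:
{"fn": "drive_tool", "kwargs": {
  "commands": [255,0,0,0.002,0,255,0,0,0.001,0,255,0,0,0,0]
}}

```text
clock: 3.55
tcp_pos: [0.5186, 0.2073, 0.0982]
tool_rot: [[-0.984, 0.18, -0.0], [0.18, 0.984, -0.0], [0.0, -0.0, -1.0]]
ft_force: [0.2, -0.3, -1.0]
opening: -0.0
```

Run:
```python
from h import *
cv2.imwrite("pics/w2.png",grab_frame("wrist")[:,:,::-1])
a=grab_frame("scene")[200:340,240:420,::-1];cv2.imwrite('pics/sc2.png',cv2.resize(a,None,fx=4,fy=4,interpolation=2))
```

```text
(no output)
```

View pics/w2.png

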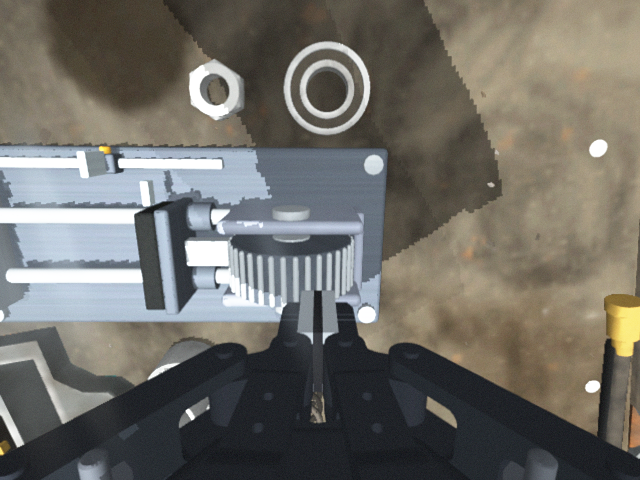

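View pics/sc2.png

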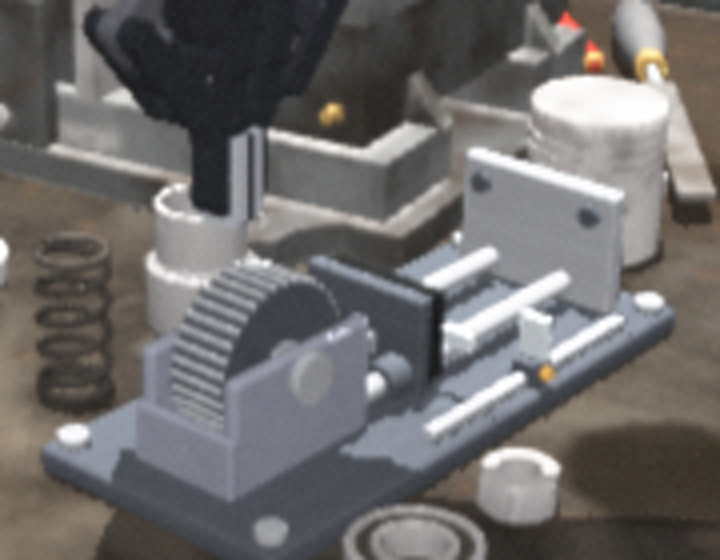

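Run:
```python
from h import *
s=np.load('s.npy');o=observe();T=o['tcp_pos'];print(T)
P=[T-[0,0,n] for n in(-.011,0,.01,.02)]
for n in("wrist","scene"):
    p=camera_params(n);print(n,proj(p,P).round(1).tolist(),'top',proj(p,w(s,[0,.08,.086])).round(1), proj(p,w(s,[[-.014,.08,.086],[.014,.08,.086]])).round(1))
```

```text
[0.51865318 0.20737117 0.09840033]
wrist [[315.6, 307.5], [315.7, 296.8], [315.8, 288.1], [315.9, 280.4]] top [[290.4 284.9]] [[289.7 257.9]
 [291.1 310.8]]
scene [[296.4, 256.8], [296.4, 263.5], [296.4, 269.5], [296.4, 275.4]] top [[302.2 268.4]] [[309.1 271. ]
 [295.5 265.9]]
```

Call:
{"fn": "drive_tool", "kwargs": {
  "commands": [255,0,0,0.003,0,255,0,0,0.003,0,255,0,0,0,0]
}}

```text
clock: 3.95
tcp_pos: [0.5183, 0.2072, 0.0918]
tool_rot: [[-0.984, 0.18, -0.001], [0.18, 0.984, -0.0], [0.001, -0.0, -1.0]]
ft_force: [1.1, -0.6, 0.1]
opening: -0.001
```

Run:
```python
from h import *
a=grab_frame("wrist")[180:330,200:400,::-1];cv2.imwrite("pics/w3.png",cv2.resize(a,None,fx=4,fy=4,interpolation=2))
a=grab_frame("scene")[220:310,260:360,::-1];cv2.imwrite('pics/sc3.png',cv2.resize(a,None,fx=6,fy=6,interpolation=2))
```

```text
(no output)
```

View pics/w3.png

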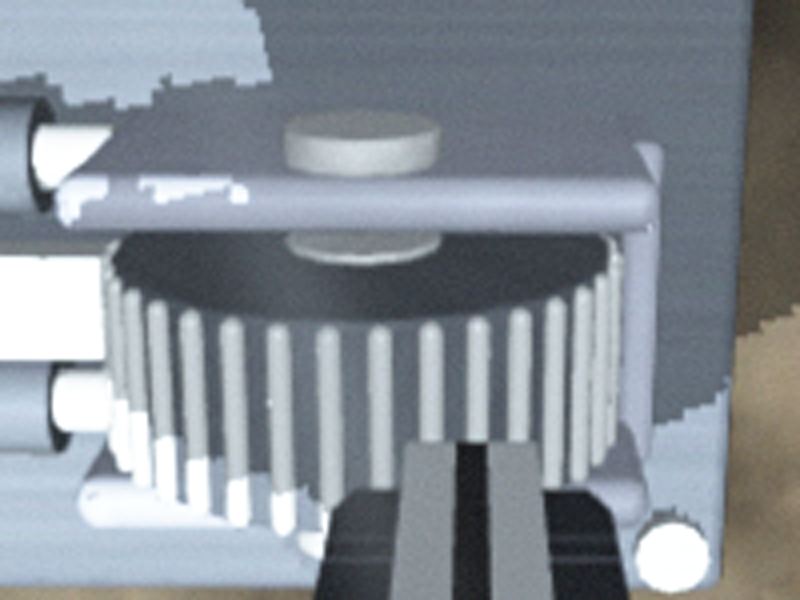

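View pics/sc3.png

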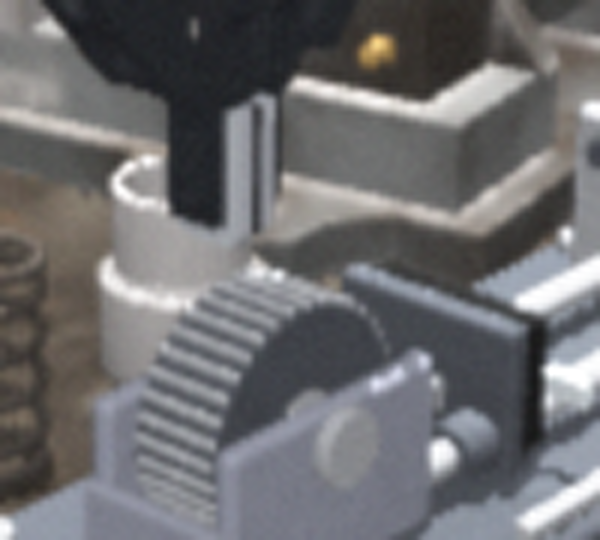

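Run:
```python
from h import *
s=np.load('s.npy')
W,S=camera_params("wrist"),camera_params("scene")
o=least_squares(lambda X:np.r_[(proj(W,X)-[318,290.8]).ravel(),(proj(S,X)-[301.5,258.7]).ravel()],[.51,.2,.1],x_scale=.01)
X=o.x;ob=observe();T=ob['tcp_pos'];print(X,o.fun.round(1),T,(X-T)@ob['tool_rot'],inv(s,X))
```

```text
[0.50820716 0.21023285 0.10987155] [-0.  -0.  -0.1 -0.1] [0.51853938 0.20731884 0.0922656 ] [ 0.01069284  0.00100575 -0.01760305] [[-0.01004694  0.09350275  0.10987155]]
```

The fingertips triangulate to z ≈ 0.110, which is above the TCP reading. The 10.7 mm x offset matches the pad half width. I expect contact near TCP z ≈ 0.068.

Call:
{"fn": "drive_tool", "kwargs": {
  "commands": [255,0,0,0.006,0,255,0,0,0.006,0,255,0,0,0.003,0,255,0,0,0,0]
}}

```text
clock: 4.45
tcp_pos: [0.5182, 0.2072, 0.0767]
tool_rot: [[-0.984, 0.18, -0.001], [0.18, 0.984, -0.0], [0.001, -0.001, -1.0]]
ft_force: [0.0, -0.4, 0.9]
opening: 0.0
```

Call:
{"fn": "drive_tool", "kwargs": {
  "commands": [255,0,0,0.002,0,255,0,0,0.002,0,255,0,0,0,0]
}}

```text
clock: 4.75
tcp_pos: [0.5186, 0.2073, 0.0732]
tool_rot: [[-0.984, 0.18, -0.0], [0.18, 0.984, -0.0], [0.0, -0.0, -1.0]]
ft_force: [0.2, 0.6, 0.7]
opening: 0.002
```

Run:
```python
from h import *
a=grab_frame("scene")[220:310,260:360,::-1];cv2.imwrite('pics/sc4.png',cv2.resize(a,None,fx=6,fy=6,interpolation=2))
```

```text
(no output)
```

View pics/sc4.png

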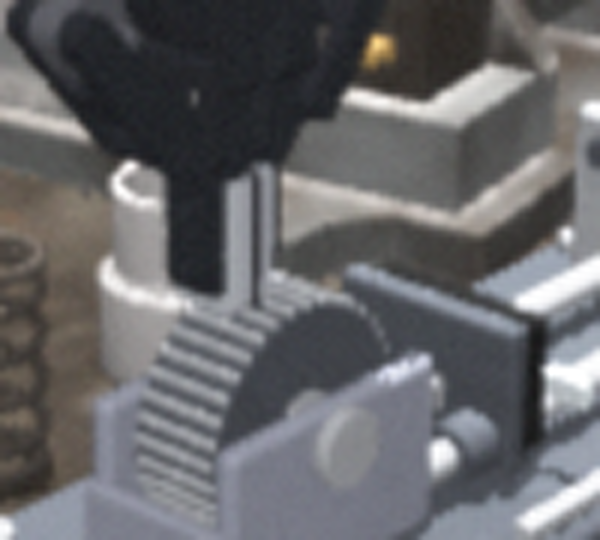

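The fingertips are now just above the wheel rim, at crop (240,305). I'll take smaller steps.

Call:
{"fn": "drive_tool", "kwargs": {
  "commands": [255,0,0,0.002,0,255,0,0,0,0]
}}

```text
clock: 5.0
tcp_pos: [0.5186, 0.2073, 0.0712]
tool_rot: [[-0.984, 0.18, -0.0], [0.18, 0.984, -0.0], [0.0, -0.0, -1.0]]
ft_force: [-0.7, -0.1, -0.8]
opening: 0.001
```

Call:
{"fn": "drive_tool", "kwargs": {
  "commands": [255,0,0,0.0015,0,255,0,0,0,0]
}}

```text
clock: 5.2
tcp_pos: [0.5189, 0.2077, 0.0703]
tool_rot: [[-0.984, 0.18, 0.001], [0.18, 0.984, 0.001], [-0.0, 0.001, -1.0]]
ft_force: [-2.0, -0.5, 6.0]
opening: 0.003
```

Call:
{"fn": "drive_tool", "kwargs": {
  "commands": [255,0,0,0.0006,0,255,0,-0.004,0,0,255,0,-0.004,0,0,255,0,-0.004,0,0,255,0,0,0,0]
}}

```text
clock: 5.7
tcp_pos: [0.5171, 0.1965, 0.0714]
tool_rot: [[-0.984, 0.179, 0.002], [0.179, 0.984, 0.003], [-0.002, 0.003, -1.0]]
ft_force: [-9.6, 2.7, 29.5]
opening: 0.005
```

Call:
{"fn": "drive_tool", "kwargs": {
  "commands": [255,0,0,-0.0013,0,255,0,-0.004,0,0,255,0,-0.004,0,0,255,0,0,0,0]
}}

```text
clock: 6.1
tcp_pos: [0.5154, 0.1879, 0.0716]
tool_rot: [[-0.984, 0.18, 0.001], [0.18, 0.984, 0.001], [-0.001, 0.001, -1.0]]
ft_force: [-3.4, -0.7, 13.8]
opening: 0.001
```

Call:
{"fn": "drive_tool", "kwargs": {
  "commands": [255,0,-0.003,0,0,255,0,-0.003,0,0,255,0,0,0,0]
}}

```text
clock: 6.4
tcp_pos: [0.5142, 0.1817, 0.0709]
tool_rot: [[-0.984, 0.18, 0.001], [0.18, 0.984, 0.0], [-0.001, 0.0, -1.0]]
ft_force: [0.1, -0.1, 5.1]
opening: 0.0
```

Run:
```python
from h import *
a=grab_frame("wrist")[120:330,0:400,::-1];cv2.imwrite("pics/w5.png",cv2.resize(a,None,fx=2,fy=2,interpolation=2))
```

```text
(no output)
```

View pics/w5.png

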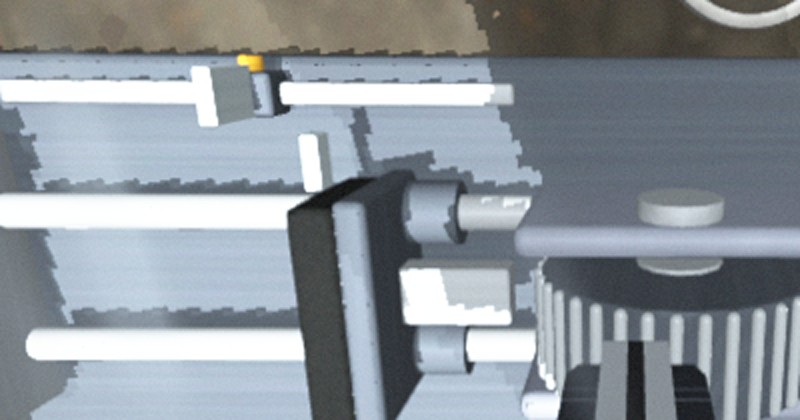

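```bash
cat >> h.py <<'E'
def gap(b,i):
    s=np.load('s.npy');p=camera_params("wrist")
    B,I=inv(s,ray(p,b,.043)),inv(s,ray(p,i,.043));print(B,I,(I-B).round(4))
E
python3 -c "
from h import *
gap((104,182),(155,187.5))"
```

```text
[[-0.04865883 -0.03748651  0.043     ]] [[-0.04590117 -0.01293252  0.043     ]] [[0.0028 0.0246 0.    ]]
```

The pad has moved 8.3 mm for 25 mm of rim, which matches the 3:1 ratio, so 24.6 mm remain. Lift, return and do the second stroke.

Call:
{"fn": "drive_tool", "kwargs": {
  "commands": [255,0,0,-0.01,0,255,0,0.012,0,0,255,0,0.012,0,0,255,0,0,0,0,255,0,0,0.008,0,255,0,0,0.002,0,255,0,0,0,0]
}}

```text
clock: 7.15
tcp_pos: [0.5183, 0.2058, 0.0705]
tool_rot: [[-0.984, 0.18, 0.0], [0.18, 0.984, 0.001], [0.0, 0.001, -1.0]]
ft_force: [-1.5, 4.2, 6.2]
opening: 0.005
```

Call:
{"fn": "drive_tool", "kwargs": {
  "commands": [255,0,-0.004,0,0,255,0,-0.004,0,0,255,0,-0.004,0,0,255,0,-0.004,0,0,255,0,-0.004,0,0,255,0,-0.004,0,0,255,0,0,0,0]
}}

```text
clock: 7.85
tcp_pos: [0.5139, 0.1813, 0.0707]
tool_rot: [[-0.984, 0.18, 0.0], [0.18, 0.984, 0.0], [-0.0, 0.0, -1.0]]
ft_force: [-1.7, -0.8, 10.9]
opening: 0.002
```

Call:
{"fn": "drive_tool", "kwargs": {
  "commands": [255,0,0,-0.01,0,255,0,0.012,0,0,255,0,0.012,0,0,255,0,0,0,0,255,0,0,0.008,0,255,0,0,0.002,0,255,0,0,0,0]
}}

```text
clock: 8.55
tcp_pos: [0.5184, 0.2059, 0.0705]
tool_rot: [[-0.984, 0.18, 0.0], [0.18, 0.984, 0.001], [-0.0, 0.001, -1.0]]
ft_force: [-1.5, 4.4, 6.1]
opening: -0.004
```

Call:
{"fn": "drive_tool", "kwargs": {
  "commands": [255,0,-0.004,0,0,255,0,-0.004,0,0,255,0,-0.004,0,0,255,0,-0.004,0,0,255,0,-0.004,0,0,255,0,-0.004,0,0,255,0,0,0,0]
}}

```text
clock: 9.25
tcp_pos: [0.5139, 0.1813, 0.0707]
tool_rot: [[-0.984, 0.18, 0.0], [0.18, 0.984, 0.0], [-0.0, 0.0, -1.0]]
ft_force: [-2.2, -1.7, 10.7]
opening: 0.002
```

Run:
```python
from h import *
a=grab_frame("wrist")[140:240,0:200,::-1];cv2.imwrite("pics/w6.png",cv2.resize(a,None,fx=4,fy=4,interpolation=2))
```

```text
(no output)
```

View pics/w6.png

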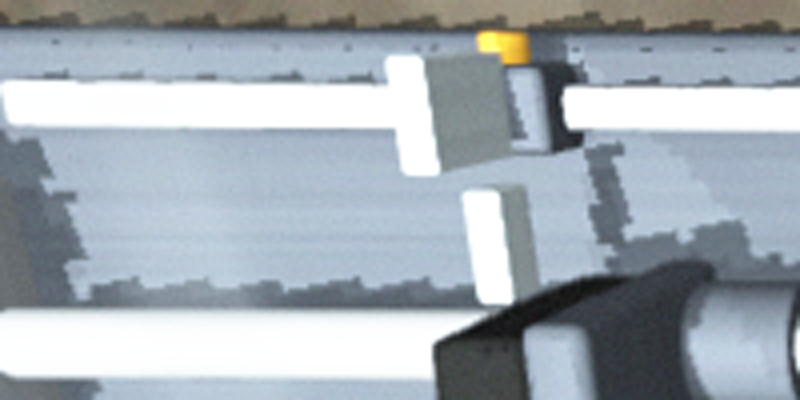

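```bash
python3 -c "
from h import *
gap((105.3,183),(120.4,187.6))"
```

```text
[[-0.04838234 -0.03734059  0.043     ]] [[-0.04610739 -0.03033807  0.043     ]] [[0.0023 0.007  0.    ]]
```

7.0 mm are left, about 21 mm of rim. I'll roll 18 mm, then measure from a better viewpoint.

Call:
{"fn": "drive_tool", "kwargs": {
  "commands": [255,0,0,-0.01,0,255,0,0.012,0,0,255,0,0.012,0,0,255,0,0,0,0,255,0,0,0.008,0,255,0,0,0.002,0,255,0,0,0,0]
}}

```text
clock: 10.0
tcp_pos: [0.5184, 0.2059, 0.0705]
tool_rot: [[-0.984, 0.18, 0.0], [0.18, 0.984, 0.001], [-0.0, 0.001, -1.0]]
ft_force: [-0.9, 3.9, 6.3]
opening: -0.003
```

Call:
{"fn": "drive_tool", "kwargs": {
  "commands": [255,0,-0.004,0,0,255,0,-0.004,0,0,255,0,-0.004,0,0,255,0,-0.003,0,0,255,0,-0.002,0,0,255,0,0,0,0]
}}

```text
clock: 10.6
tcp_pos: [0.5155, 0.1889, 0.0715]
tool_rot: [[-0.984, 0.18, 0.001], [0.18, 0.984, 0.001], [-0.001, 0.002, -1.0]]
ft_force: [-5.1, 2.1, 20.8]
opening: 0.003
```

Run:
```python
from h import *
a=grab_frame("wrist")[150:225,70:170,::-1];cv2.imwrite("pics/w7.png",cv2.resize(a,None,fx=8,fy=8,interpolation=2))
```

```text
(no output)
```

View pics/w7.png

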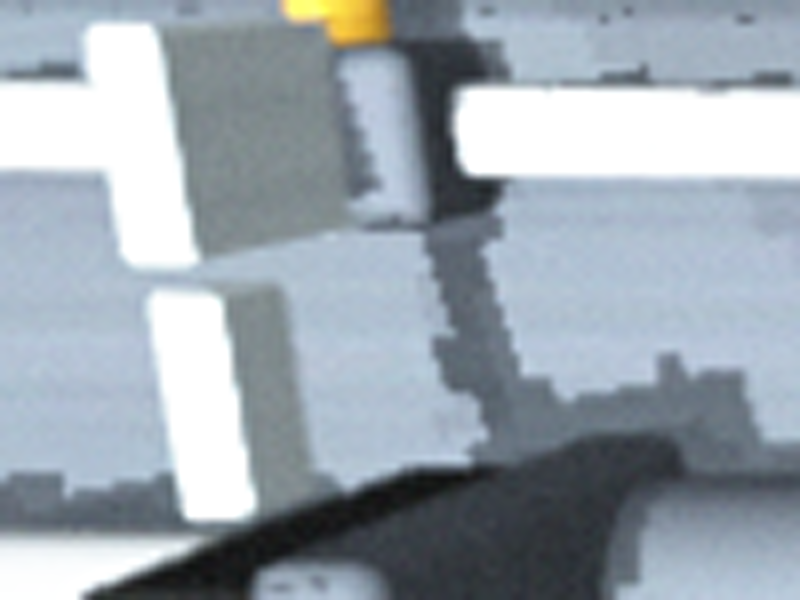

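Offset is 20 px at a blade width of 73 px (4 mm), so about 1.1 mm remain, or 3.2 mm of rim.

Call:
{"fn": "drive_tool", "kwargs": {
  "commands": [255,0,-0.0015,-0.0003,0,255,0,-0.0017,0,0,255,0,0,0,0]
}}

```text
clock: 10.95
tcp_pos: [0.5148, 0.1855, 0.0713]
tool_rot: [[-0.984, 0.18, 0.001], [0.18, 0.984, 0.001], [-0.001, 0.001, -1.0]]
ft_force: [-4.3, 0.0, 15.7]
opening: -0.001
```

Run:
```python
from h import *
a=grab_frame("wrist")[150:225,70:170,::-1];cv2.imwrite("pics/w8.png",cv2.resize(a,None,fx=8,fy=8,interpolation=2))
```

```text
(no output)
```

View pics/w8.png

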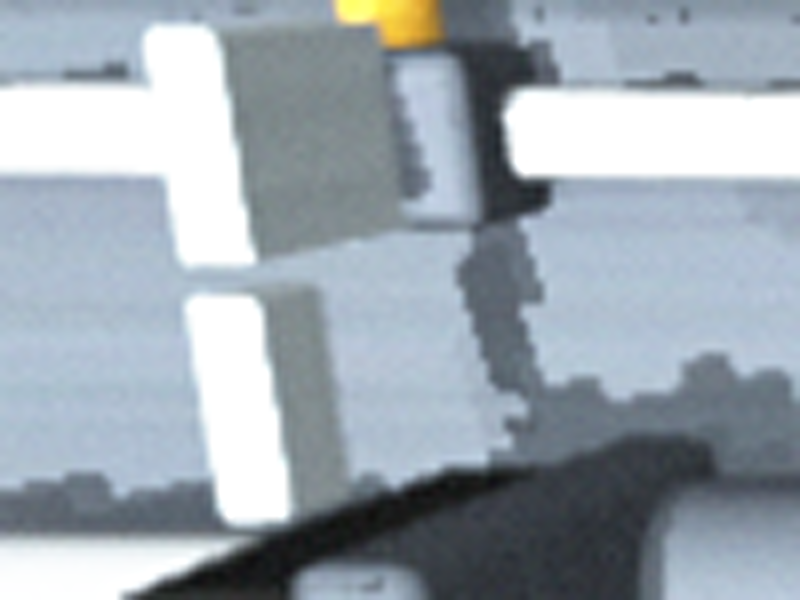

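Finger and blade are collinear to within about 1 px at 8x zoom. I'll lift straight up and check again.

Call:
{"fn": "drive_tool", "kwargs": {
  "commands": [255,0,0,-0.003,0,255,0,0,-0.01,0,255,0,0,-0.03,0,255,0,0,-0.03,0,255,0.01,-0.035,0,0,255,0.01,-0.035,0,0,255,0.01,-0.035,0,0,255,0,0,0,0,255,0,0,0,0,255,0,0,0,0]
}}

```text
clock: 12.0
tcp_pos: [0.4667, 0.0881, 0.1441]
tool_rot: [[-0.984, 0.18, 0.0], [0.18, 0.984, 0.0], [-0.0, 0.0, -1.0]]
ft_force: [0.5, -0.1, 0.8]
opening: -0.002
```

Run:
```python
from h import *
f=grab_frame("wrist")[:,:,::-1];s=np.load('s.npy')
u,v=proj(camera_params("wrist"),w(s,[-.047,-.037,.043]))[0];print(u,v,observe()['ft_force'])
u,v=int(u),int(v)
cv2.imwrite("pics/w9.png",cv2.resize(f[max(v-40,0):v+40,max(u-50,0):u+50],None,fx=8,fy=7.5*8/7.5,interpolation=2)[:600])
cv2.imwrite("pics/sc9.png",grab_frame("scene")[:,:,::-1])
```

```text
311.7002866010101 214.41988122986254 [ 0.72143679 -0.26148304  0.82760657]
```

View pics/w9.png

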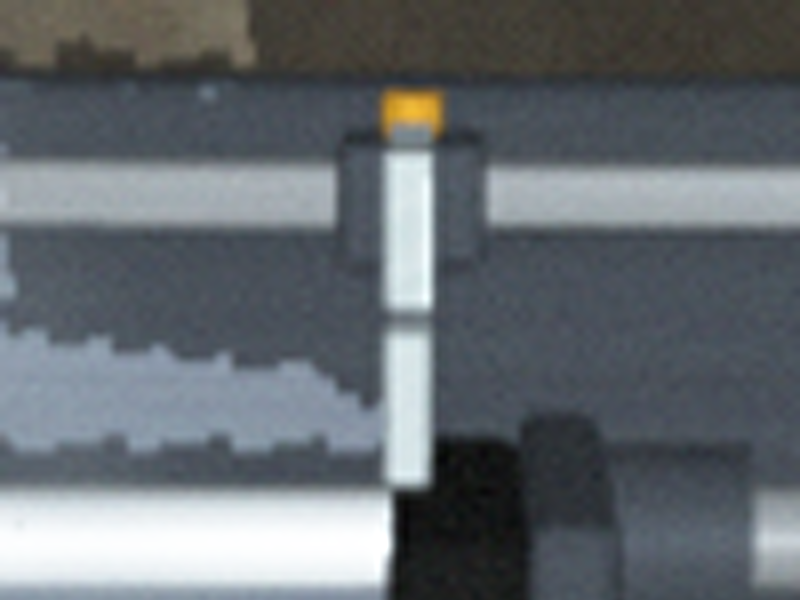

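View pics/sc9.png

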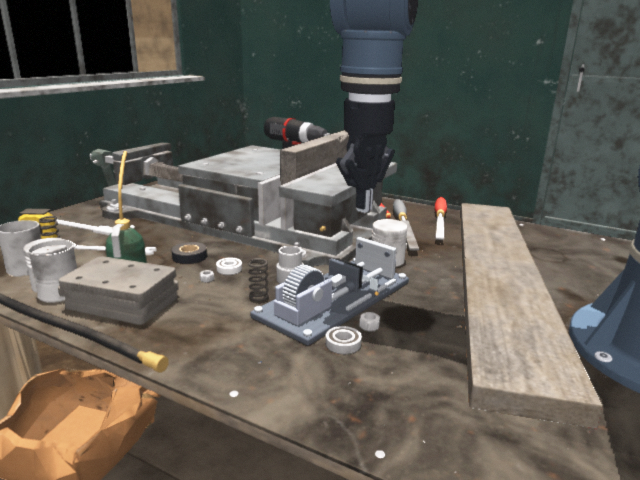

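From overhead, finger and blade lie in one line: both span columns about 384–434 in the crop, within about 0.1 mm. The hand is clear and the loose parts haven't moved, so I'm handing in.

```bash
python3 -c "
from workcell import *
print(job_done())"
```

```text
the job is handed in; nothing more can be done
None
```

The brake pad is set and the job is handed in. I rolled the wheel in four fingertip strokes plus a final 3 mm of rim, which closed the pad about 33 mm. Then I lifted the hand straight up and away; the robot clock read about 12 s of the 72 s allowed.

- **Alignment:** A last wrist picture from above, with the hand away, shows the index finger and gauge blade in one line to about 0.1 mm.
- **Contact and other parts:** The force reading was back to noise (under 1 N). In the last scene picture the loose parts looked to be where they started.
- **Press too high early on:** During the first stroke the press reached about 30 N, above the 5–20 N range. I reduced it straight away, and it read 5–21 N when I checked it after that. The pad still moved at the expected 1:3 ratio, so there was no sign of slip.
- **Fingertip height:** In the pictures the fingertips stood about 17 mm behind the reported TCP, although the interface text says they are ahead of it. I found contact with the wheel by force instead of relying on that figure.

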